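# Refit the divider, shut the component case and stack its twin on top

### The arm

A 6-joint arm with a two-finger parallel gripper is mounted at the origin on the work surface. World frame = base frame: x ahead of the robot, y to its left, z up, the work surface at z = 0. Lengths are in mm, angles in rad, forces in N, time in s.
With the tool pointing down it reaches from about 350 to 975 mm from the base axis. Payload 7.1 kg.
Tool frame: the origin (TCP) lies at the very end of the fingers, on their centre line; the grasp point (between the pads) lies 19 mm behind it; x points along the fingers, y is the direction in which the jaws open and shut, and the axes are right-handed (so a half turn about x gives the same grasp; the last joint's range is limited). The gripper opens to 88 mm and grips with 3 to 60 N. Pads are 20 mm wide; open, the fingers measure 115 mm over their backs; the gripper's body (75 mm by 178 mm) begins 61 mm behind the grasp point.
Start: joints at [-1.164, 0.423, 1.63, -0, 1.089, -0.019], TCP at [258.171, -569.168, 222.675] pointing down, gripper open.
Joint ranges: [-3, 3], [-0.9, 2.11], [0.09, 2.58], [-1.31, 4.45], [0.11, 2.69], [-2.54, 2.54]. Speed limits (rad/s): [2.39, 2.39, 3.01, 3.14, 3.14, 3.14].

### API

Orientations are given as [roll, pitch, yaw] about the fixed x, y, z axes, in that order (R = Rz(yaw) Ry(pitch) Rx(roll)).
In Python, from station import monitor, cams, arm gives the robot as it stands. The module is installed in compiled form; this text tells all that it offers.
- The arm moves only by the tool jog_arm, never from a script. Its argument "steps" is text: rows parted by semicolons, each of 6 numbers parted by spaces: the shift along the world's x, y, z in m, then the turn, a rotation vector about the world's x, y, z in degrees. In form: x y z ax ay az; .... A call has 1 to 12 rows; each row is the pose to reach, as a shift and turn from the pose commanded when the call began; what a row does not reach only later rows make up. A row lasts 1/10 s, in which the tool goes at most 50 mm and 8.59 degrees, less where a joint would pass 70% of its speed; a pose out of reach is approached as far as the arm can. A call with a gripper value outside its range is refused whole. "grip" is the finger opening in m, from 0 to 0.0878, set as the call begins (left out, the last holds). The fingers move at their own pace and stop on an object; "grip_force" is the grip in N (left out, the last holds). Time passes only in rows, so rows that repeat a pose let the fingers close. It gives the time, the measured TCP pose, the force and the opening at its end, in the units of the state.
- monitor.get_obs(): the state, without advancing time (a new reading comes with each control period).
- cams.get_image(name): name is "scene" or "side" or "wrist"; returns the picture (384x512x3 uint8, blue, green, red); there is no depth.
- cams.camera_params(name): a dict with "intrinsics" (3x3 intrinsics, pixels), "rvec" (rotation vector, rad) and "tvec" (3), from world to camera coordinates, as OpenCV has them. Camera axes: x right, y down, z forward; pixel columns grow to the right and rows downward; lengths in mm; the calibration is good to about 2 mm. A picture is of the moment at which its call begins: read the wrist's pose just before it. camera_params takes no time and is no camera call; for the wrist camera it gives the pose at the moment of the call.
- arm.finish_job(): hands the job in, once; it reports no verdict.
The state is a dict: "time": time; "q": joint angles; "joint_velocities": joint speeds; "joint_torque": joint torques, N m; "tcp_pos": TCP position; "tcp_rot": TCP orientation; "ft_force": force on the tool from outside, world axes, zero at the start; "ft_torque": the same for the moment, N m; "width": opening from 0.0 (shut) to 1.0 (fully open).
Only numpy, scipy, OpenCV 4.12 (cv2) and the standard library are available. Lean on these libraries where they do the work, as an engineer would, in place of code of your own. Each camera call takes 0.05 s, during which the arm holds its last target.

### The job

Get the two component cases ready for the shelf: lower the toothed divider strip into the open case until it is fully down between its cross walls, and shut that case's lid. Then stack the other case on top, its latches on the same side as those of the case below, so that its base sits fully home over the four lid lugs. Set both things down rather than dropping them, let go, and leave everything else on the bench where it is.

Things in the scene. Friction and masses are not known exactly. Their poses are not given: they have to be found in the camera images.
- lower_case: The open case: dark grey, 56 mm wide (x), 180 mm long (y), body 40 mm high, on non-slip feet (it does not shift). Origin: centre of its underside, z up. The latch side (front) is -x, the hinge side +x. Walls 3 mm; inside 50 x 174 mm. With its lid shut the lid's top is at z = 54 mm, its lugs' tops at 60 mm.
- case_floor (a point): Centre of the lower case's inner floor, 4 mm above its underside. From the floor rise six cross walls, each 3 mm thick (along y) and 18 mm high, over the full inner width at y = +-12.45, +-37.35 and +-62.25 mm. At each end wall two vertical round-topped ribs, 32 mm high, make a groove 24 mm wide centred on x = 0 for the divider's end plate.
- lid_hinge (a point): Middle of the lower case's lid hinge line, which runs along y at the top of the +x long side: x = +28 mm, z = 40 mm in the case.
- lid (a joint): Angle of the lower case's lid: 0 shut, 1.57 upright, grows as it opens backwards over +x, stop at 2.1. It starts open at 1.85 to 2.05. The hinge is slightly stiff: the lid stays where it is left above about 1.2 rad, and falls shut slowly by itself below about 1.1. A push of under 1 N moves it. It cannot shut on a divider that is not fully down.
- lid_edge (a point): Middle of the lid's free long edge, 56 mm from the hinge, at half the skirt's height. The lid is a light grey cap, 56 x 180 x 14 mm (top plate 4 mm), 80 g. On its outer face stand four tapered round lugs, 16 mm across at the foot, 11 mm at the top, 6 mm high, at +-14 mm across and +-65 mm along from the middle.
- divider: Light grey toothed strip standing on its teeth: 170 mm long (y), 6 mm thick (x), 30 mm high, 70 g; same either way round. Origin: centre of the underside, z up. Seven 20 mm long teeth; six 7 mm wide notches between them, at the same y as the case's cross walls. End plates 20 mm wide (x), 4 mm thick at y = +-83 mm. Home: origin on point case_floor.
- divider_tab (a point): Middle of the top of the divider's pull tab, 44 mm above the origin. The tab measures 10 mm (x) by 24 mm (y) and stands 14 mm above the strip, from 30 to 44 mm.
- upper_case: The other case, shut and latched, loose: dark grey with light grey lid, 56 mm wide (x), 180 mm long (y), 40 mm high plus 6 mm lugs on top, 0.3 to 0.55 kg. Origin: centre of its underside, z up. Underside: four recesses 19 x 19 mm, 7 mm deep, at x = +-14, y = +-65 mm. Home: origin at x = 0, y = 0, z = 54 mm in the lower case.
- upper_front (a point): Middle of the upper case's latch side (its -x face), 20 mm above its underside. The two black latches, 22 mm wide, stand out 4 mm at y = +-50 mm; between them the side is plain and flat.
- multimeter: Bystander: orange and black handheld meter lying on its back, 180 x 84 x 45 mm. Origin: centre of its underside.
- circuit_board: Bystander: green populated circuit board on four short brass stand-offs, 70 x 100 x 18 mm. Origin: centre of its underside.
- screwdriver: Bystander: screwdriver lying down, 170 mm long along its x. Origin on its underside.
- flux_bottle: Bystander: amber bottle with a black cap, 44 mm across, 95 mm high. Origin: centre of its underside.
- tape_roll: Bystander: roll of amber tape lying flat, 84 mm across, 30 mm high. Origin: centre of its underside.
- solder_reel: Bystander: black flanged reel of solder wire standing on its flange, 60 mm across, 50 mm high. Origin: centre of its underside.
- small_box: Bystander: small shut box, 64 x 92 x 34 mm, plain flat lid without lugs. Origin: centre of its underside.
Things that resemble listed ones, but are neither listed nor needed, are in the scene too. What is shaped like the divider but green or orange is not meant.

How it is judged:
By the outcome, as a careful person would: the job done as asked, in the order asked, and still so for the second after the job is handed in, with the robot touching nothing.
It also fails if it takes over 69 s, if anything falls off the work surface, if the arm or the gripper's body presses on something with over 40 N, if the wrist force passes 120 N, or if a joint passes its speed limit or range.

## Working session

There is one attempt and no reset: what is moved stays moved. The work goes in short steps, Python scripts to look and compute and a tool call to move; the robot and the scene stay as the last step left them, time stands still between calls to the robot, and variables do not carry over. Pictures are saved under pics/ and viewed, and the job is handed in when it is done.

Besides the shell and the picture viewer there is one more tool, called as name(argument=value, ...), one argument or row to a line, values as JSON. jog_arm: Moves the arm, as the interface text tells. Its arguments: {"type":"object","properties":{"steps":{"type":"string"},"grip":{"type":"number"},"grip_force":{"type":"number"}},"required":["steps"]}

```bash
mkdir -p pics; ls; python3 - <<'E'
from station import monitor,cams,arm
import cv2,numpy as np
o=monitor.get_obs();print(o)
for n in("scene","side","wrist"):
    p=cams.camera_params(n);print(n,p["intrinsics"].tolist(),np.ravel(p["rvec"]),np.ravel(p["tvec"]))
    R=cv2.Rodrigues(np.array(p["rvec"],float))[0];print("pos",-R.T@np.ravel(p["tvec"]),"fwd",R[2])
    cv2.imwrite(f"pics/{n}0.png",cams.get_image(n))
E
```

```text
pics
{'time': 0.0, 'q': array([-1.16402725e+00,  4.23805618e-01,  1.63065436e+00, -2.55184758e-05,
        1.08861079e+00, -1.90227452e-02]), 'joint_velocities': array([-1.42413447e-03,  1.15151884e-03, -9.84495971e-05, -1.34242939e-03,
       -1.06086150e-03,  1.26363025e-03]), 'joint_torque': array([ 1.10154644e-03, -5.44620645e+01, -2.73664516e+01,  6.44140039e-02,
        2.28053948e-02, -1.51364538e-04]), 'tcp_pos': array([ 257.94232461, -568.69857894,  221.93769293]), 'tcp_rot': array([-1.57453633,  1.56931804,  1.99285999]), 'ft_force': array([ 0.57350836, -0.40739595,  0.50333629]), 'ft_torque': array([-0.01034276,  0.01570844,  0.02434256]), 'width': 0.9966366585091014}
scene [[373.7883032526505, 0.0, 251.4779193478478], [0.0, 373.7883032526505, 189.28187400957265], [0.0, 0.0, 1.0]] [ 0.89695867  2.56797999 -1.00742202] [ 494.06928997  -53.77893546 1482.6348415 ]
pos [1038.26500399  512.49644111 1050.97853915] fwd [-0.42291015 -0.53228403 -0.73336261]
side [[374.20863346499846, 0.0, 260.0746725570981], [0.0, 374.20863346499846, 190.69235682834997], [0.0, 0.0, 1.0]] [ 2.14296515 -0.17953308  0.07634699] [-513.51301481   -1.50065464 1297.47594931]
pos [  345.33027722 -1156.2649969    700.67108114] fwd [ 0.12446955  0.82786963 -0.54693621]
wrist [[327.06922719812536, 0.0, 256.1109544406266], [0.0, 327.06922719812536, 197.7280898928096], [0.0, 0.0, 1.0]] [-2.43509055  1.56862359  0.22396633] [-624.87149837  -33.70878305  391.28211198]
pos [ 328.1371945  -537.70963609  384.57338899] fwd [-0.25386398 -0.11417708 -0.96047731]
```

View pics/scene0.png

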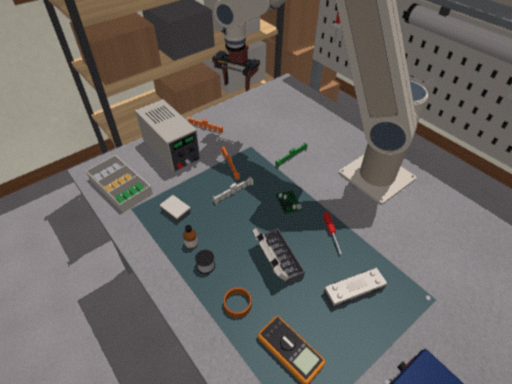

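View pics/side0.png

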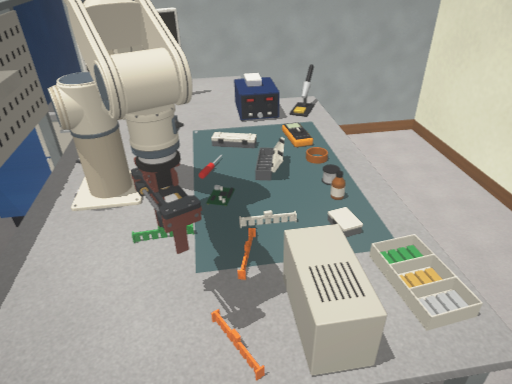

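View pics/wrist0.png

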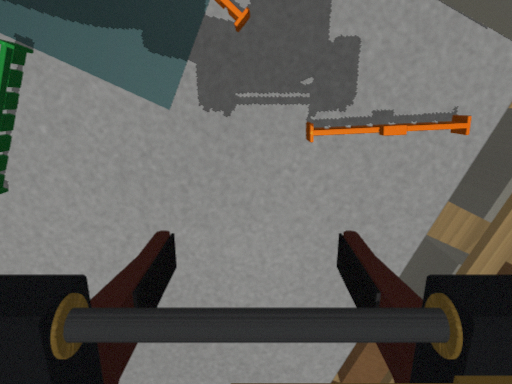

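The scene view shows the grey divider near (233,190), the open case near (278,255) and the upper case near (355,287). I'll enlarge those areas.

```bash
python3 - <<'E'
import cv2
s=cv2.imread("pics/scene0.png");d=cv2.imread("pics/side0.png")
def c(im,x,y,w,h,f,n):
    cv2.imwrite("pics/"+n,cv2.resize(im[y:y+h,x:x+w],None,fx=f,fy=f,interpolation=cv2.INTER_CUBIC))
c(s,205,170,190,140,4,"s_z.png")
c(d,200,125,120,110,5,"d_z.png")
E
```

```text
(no output)
```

View pics/s_z.png

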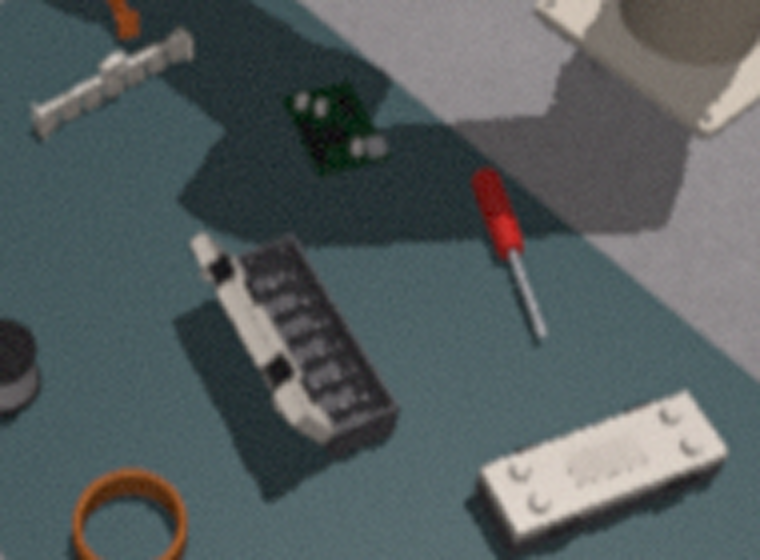

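View pics/d_z.png

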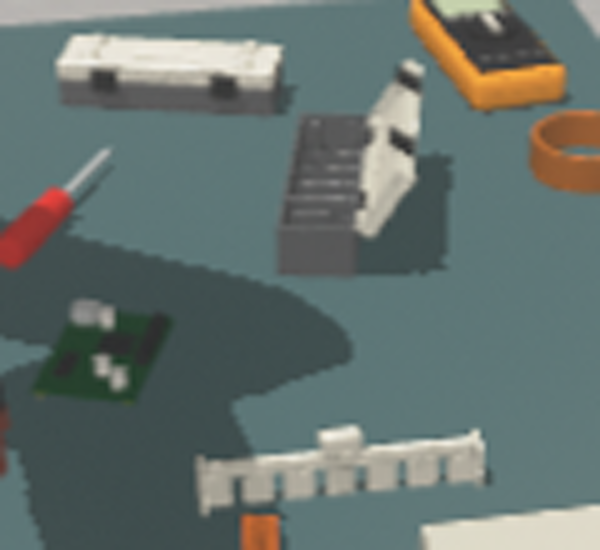

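```bash
cat > h.py <<'E'
import numpy as np,cv2
from station import monitor,cams,arm
class Cam:
    def __init__(s,n,p=None):
        p=p or cams.camera_params(n)
        s.K=np.array(p["intrinsics"],float);s.rv=np.array(p["rvec"],float);s.R=cv2.Rodrigues(s.rv)[0];s.t=np.ravel(p["tvec"]).astype(float);s.c=-s.R.T@s.t
    def ray(s,u):
        d=s.R.T@np.linalg.inv(s.K)@np.array([u[0],u[1],1.]);return d/np.linalg.norm(d)
    def plane(s,u,z):
        d=s.ray(u);return s.c+d*(z-s.c[2])/d[2]
    def proj(s,X):
        return cv2.projectPoints(np.array(X,float).reshape(-1,1,3),s.rv,s.t,s.K,None)[0].reshape(-1,2)
def tri(a,u,b,v):
    d,e=a.ray(u),b.ray(v)
    s=np.linalg.lstsq(np.c_[d,-e],b.c-a.c,rcond=None)[0]
    p,q=a.c+s[0]*d,b.c+s[1]*e
    return (p+q)/2,np.linalg.norm(p-q)
def snap(n,name,f=1):
    c=Cam(n);im=cams.get_image(n);cv2.imwrite("pics/"+name,im);return c,im
E
python3 - <<'E'
from h import *
np.set_printoptions(precision=1,suppress=True)
S=Cam("scene");D=Cam("side")
s=lambda x,y:(205+x/4,170+y/4); d=lambda x,y:(200+x/5,125+y/5)
P={"tab":((115,55),(340,430)),"dL":((38,105),(200,462)),"dR":((182,36),(478,436)),
"lc-x-y rim":((292,238),(282,228)),"lc-x+y":((396,405),(305,115)),
"uc a":((482,468),None),"uc b":((688,392),None)}
for k,(a,b) in P.items():
    if b: print(k,*tri(S,s(*a),D,d(*b)))
for k,a in {"ufl":(482,468),"ufr":(688,392),"unr":(725,450),"unl":(522,535)}.items(): print(k,S.plane(s(*a),40))
for k,a in {"l1":(519,466),"l2":(670,409),"l3":(691,441),"l4":(540,498)}.items(): print(k,S.plane(s(*a),46))
for k,a in {"lc":(292,238),"lc2":(396,405)}.items(): print(k,S.plane(s(*a),40))
for k,a in {"uside l":(60,70),"r":(280,85)}.items(): print(k,D.plane(d(*a),36))
E
```

```text
tab [ 497.  -278.7   48.1] 5.81442688279278
dL [ 489.  -293.3   13.2] 154.06957467766702
dR [ 513.5 -266.4   61.3] 147.94788179881763
lc-x-y rim [501.9 -22.8  39. ] 4.286051906879746
lc-x+y [545.4 146.6  40.2] 5.289844685224222
ufl [529.6 225.1  40. ]
ufr [358.4 279.1  40. ]
unr [376.4 328.1  40. ]
unl [545.5 279.9  40. ]
l1 [510.  242.7  46. ]
l2 [385.  281.4  46. ]
l3 [394.2 308.6  46. ]
l4 [517.  269.8  46. ]
lc [500.2 -22.   40. ]
lc2 [542.6 147.1  40. ]
uside l [362.8 271.8  36. ]
r [537.5 209.4  36. ]
```

```bash
python3 - <<'E'
from h import *
from scipy.spatial.transform import Rotation as Ro
np.set_printoptions(precision=3,suppress=True)
S=Cam("scene");D=Cam("side")
s=lambda x,y:(205+x/4,170+y/4); d=lambda x,y:(200+x/5,125+y/5)
print(tri(S,s(38,105),D,d(478,436)),tri(S,s(182,33),D,d(200,462)))
o=monitor.get_obs();R=Ro.from_euler("xyz",o["tcp_rot"]).as_matrix();print(R)
W=Cam("wrist");print(W.c,W.R, R.T@(W.c-o["tcp_pos"]))
E
```

```text
(array([ 581.002, -282.363,   34.762]), np.float64(3.5913201461515367)) (array([ 416.889, -274.944,   31.277]), np.float64(0.8396203028199629))
[[-0.001  0.413 -0.911]
 [ 0.001 -0.911 -0.413]
 [-1.    -0.001  0.   ]]
[ 328.154 -537.749  384.671] [[ 0.413 -0.911 -0.001]
 [-0.874 -0.397  0.278]
 [-0.254 -0.114 -0.96 ]] [-162.604    0.479  -76.727]
```

jog_arm(
  steps="0.241 0.290 -0.02 0 0 -27;0.241 0.290 -0.02 0 0 -27;0.241 0.290 -0.02 0 0 -27;0.241 0.290 -0.02 0 0 -27;0.241 0.290 -0.02 0 0 -27;0.241 0.290 -0.02 0 0 -27;0.241 0.290 -0.02 0 0 -27;0.241 0.290 -0.02 0 0 -27;0.241 0.290 -0.02 0 0 -27;0.241 0.290 -0.02 0 0 -27;0.241 0.290 -0.02 0 0 -27",
)

```text
time: 1.25
tcp_pos: [498.5, -279.8, 202.6]
tcp_rot: [0.146, 1.57, -3.042]
ft_force: [0.2, -0.2, -0.3]
width: 0.999
```

```bash
python3 - <<'E'
from h import *
import pickle
o=monitor.get_obs();print(o["time"],o["tcp_pos"],o["q"])
c,im=snap("wrist","w1.png");pickle.dump((c.rv,c.t,c.K),open("w1.pkl","wb"))
snap("scene","s1.png")
snap("side","d1.png")
E
```

```text
1.25 [ 498.53983817 -279.83418593  202.57445458] [-5.32168582e-01  3.70142295e-01  1.76583710e+00 -2.86177433e-04
  1.00594336e+00  1.08484182e+00]
```

View pics/w1.png

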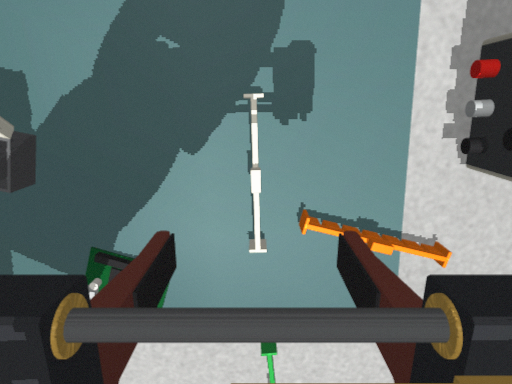

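The wrist view shows the divider upright in the picture, end plates at about (254,96) and (258,248), tab at (256,181). Next I'll measure it with a colour mask.

```bash
python3 - <<'E'
from h import *
np.set_printoptions(precision=1,suppress=True)
c=Cam("wrist");im=cv2.imread("pics/w1.png")
m=((im.min(2)>150)).astype(np.uint8);m[:85]=0;m[260:]=0;m[:,:230]=0;m[:,285:]=0
for v in range(88,256,4):
    x=np.flatnonzero(m[v]); 
    if len(x): print(v,x.min(),x.max(),end=" | ")
tabs=[c.plane(u,44) for u in((251,171),(260,171),(252,191),(261,191))];
print();print("tab44",c.plane((256,181),44),*tabs)
print("ends z30",c.plane((253.5,96),30),c.plane((257.5,246),30))
E
```

```text
96 244 263 | 100 251 255 | 104 252 255 | 108 252 255 | 112 251 256 | 116 252 256 | 120 252 256 | 124 251 257 | 128 251 257 | 132 251 257 | 136 252 257 | 140 252 257 | 144 252 257 | 148 252 257 | 152 252 257 | 156 252 257 | 160 252 258 | 164 253 257 | 172 250 260 | 176 250 260 | 180 251 260 | 184 251 260 | 188 251 260 | 192 251 260 | 196 253 258 | 200 253 259 | 204 254 259 | 208 254 259 | 212 254 259 | 216 254 259 | 220 254 259 | 224 254 259 | 228 254 259 | 232 254 259 | 236 255 259 | 240 255 260 | 244 255 260 | 248 255 260 | 252 249 266 | 
tab44 [ 499.8 -280.6   44. ] [ 510.3 -276.1   44. ] [ 509.8 -285.1   44. ] [ 489.6 -276.    44. ] [ 489.1 -285.2   44. ]
ends z30 [ 581.9 -282.    30. ] [ 422.1 -278.6   30. ]
```

```bash
python3 - <<'E'
import cv2
im=cv2.imread("pics/w1.png");cv2.imwrite("pics/w1z.png",cv2.resize(im[85:260,200:310],None,fx=3.4,fy=3.4,interpolation=cv2.INTER_CUBIC))
im=cv2.imread("pics/s1.png");cv2.imwrite("pics/s1z.png",cv2.resize(im[210:310,240:400],None,fx=5,fy=5,interpolation=cv2.INTER_CUBIC))
E
```

```text
(no output)
```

View pics/w1z.png

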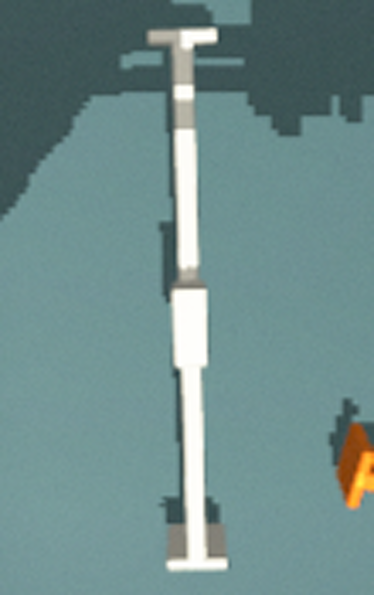

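```bash
python3 - <<'E'
from h import *
np.set_printoptions(precision=1,suppress=True)
c=Cam("wrist")
a,b=c.plane((253.6,94.3),30),c.plane((258,252.6),30)
print(a,b,np.linalg.norm(a-b),(a+b)/2,np.degrees(np.arctan2(*(a-b)[[1,0]])))
print(c.plane((255.8,181.2),44))
print(c.c, monitor.get_obs()["tcp_pos"])
E
```

```text
[ 583.5 -282.2   30. ] [ 414.1 -278.8   30. ] 169.43895849268932 [ 498.8 -280.5   30. ] -1.1432484604440245
[ 499.6 -280.4   44. ]
[ 575.3 -284.2  365.3] [ 498.4 -280.2  202.7]
```

View pics/s1z.png

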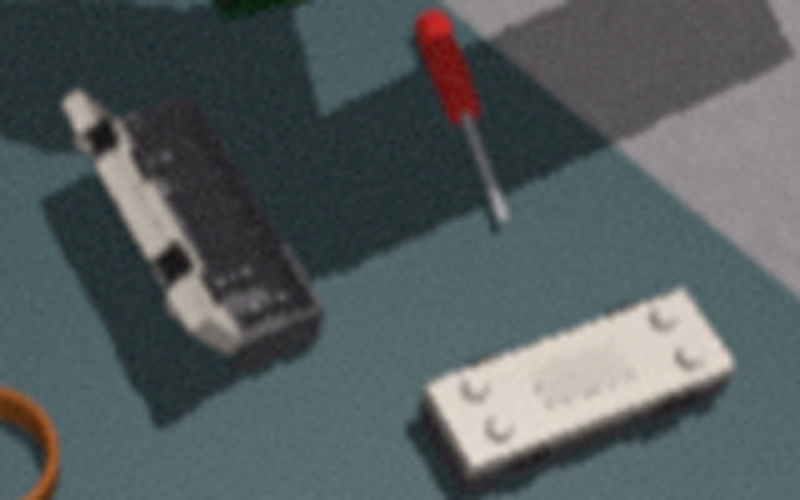

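jog_arm(
  steps="0.0005 0 -0.04 0 0 1.4;0.0005 0 -0.09 0 0 1.4;0.0005 0 -0.13 0 0 1.4;0.0005 0 -0.16 0 0 1.4;0.0005 0 -0.18 0 0 1.4;0.0005 0 -0.18 0 0 1.4;0.0005 0 -0.18 0 0 1.4",
  grip=0.03,
  grip_force=20,
)

```text
time: 2.1
tcp_pos: [499.5, -279.9, 22.9]
tcp_rot: [-0.489, 1.571, 2.631]
ft_force: [0.3, 0.6, 0.0]
width: 0.403
```

jog_arm(
  steps="0 0 0 0 0 0;0 0 0 0 0 0;0 0 0 0 0 0;0 0 0 0 0 0;0 0 0 0 0 0",
  grip=0.0,
)

```text
time: 2.6
tcp_pos: [500.3, -279.5, 23.7]
tcp_rot: [2.582, 1.569, -0.581]
ft_force: [-0.4, -0.3, 6.7]
width: 0.111
```

```bash
python3 - <<'E'
from h import *
snap("wrist","w2.png");o=monitor.get_obs();print(o["tcp_pos"],o["width"]*87.8,o["ft_force"])
E
```

```text
[ 500.26526294 -279.53827487   23.72214706] 9.194815428605144 [-0.79737114 -0.15342772  7.36689707]
```

View pics/w2.png

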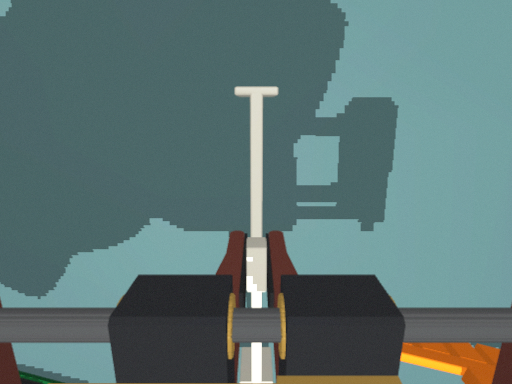

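jog_arm(
  steps="0 0 0.04 0 0 0;0 0 0.09 0 0 0;0 0 0.13 0 0 5;-0.003 0.03 0.17 0 0 13;-0.006 0.075 0.2 0 0 21;-0.01 0.12 0.215 0 0 29;-0.014 0.165 0.215 0 0 37;-0.018 0.21 0.215 0 0 45;-0.022 0.255 0.215 0 0 53;-0.026 0.30 0.215 0 0 61;-0.03 0.335 0.215 0 0 69;-0.031 0.35 0.215 0 0 77",
)

```text
time: 3.85
tcp_pos: [467.8, 73.5, 237.9]
tcp_rot: [-2.935, 1.57, 1.538]
ft_force: [0.3, 0.5, -0.5]
width: 0.111
```

jog_arm(
  steps="0 0 0 0 0 0;0 0 0 0 0 0;0 0 0 0 0 0",
)

```text
time: 4.15
tcp_pos: [468.7, 70.1, 237.7]
tcp_rot: [0.095, 1.571, -1.727]
ft_force: [-0.4, -0.2, -0.5]
width: 0.11
```

```bash
python3 - <<'E'
from h import *
from scipy.spatial.transform import Rotation as Ro
c,im=snap("wrist","w3.png");o=monitor.get_obs();print(o["tcp_pos"],o["width"]*87.8,o["ft_force"])
R=Ro.from_euler("xyz",o["tcp_rot"]).as_matrix();print(R,np.degrees(np.arctan2(R[1,1],R[0,1])))
snap("scene","s3.png")
E
```

```text
[468.74766305  69.91404577 237.67160925] 10.254775960425956 [-0.32839724 -0.2120632  -1.10018882]
[[-6.19301306e-06  9.68632238e-01 -2.48498668e-01]
 [-1.38813037e-04 -2.48498667e-01 -9.68632228e-01]
 [-9.99999990e-01  2.84961027e-05  1.35997738e-04]] -14.388688801056844
```

View pics/w3.png

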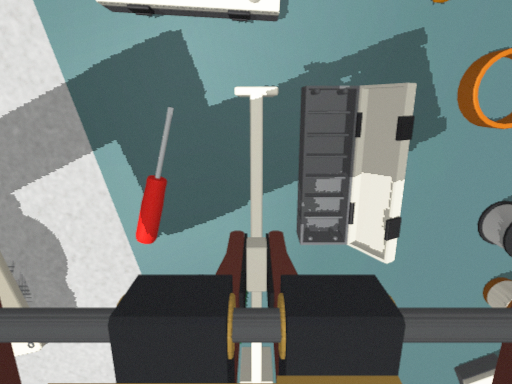

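The wrist view shows the divider held straight. The case is at columns 298–357, rows 86–243, with its lid open to the right.

```bash
python3 - <<'E'
import cv2
im=cv2.imread("pics/w3.png");cv2.imwrite("pics/w3z.png",cv2.resize(im[75:270,285:425],None,fx=4,fy=3,interpolation=cv2.INTER_CUBIC))
E
```

```text
(no output)
```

View pics/w3z.png

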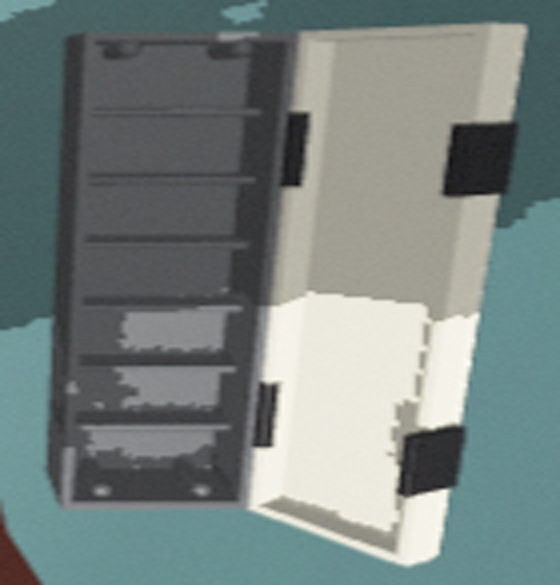

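```bash
python3 - <<'E'
from h import *
np.set_printoptions(precision=1,suppress=True)
c=Cam("wrist")
p=lambda x,y:(285+(x-1.5)/4,75+(y-1)/3)
BL,BR,TL,TR=[c.plane(p(*q),40)[:2] for q in((63,507),(247,506),(83,34),(298,33))]
print(BL,BR,TL,TR)
for a,b in((BL,BR),(TL,TR),(BL,TL),(BR,TR)):
    v=b-a;print(np.linalg.norm(v),np.degrees(np.arctan2(v[1],v[0])))
print("ctr",(BL+BR+TL+TR)/4)
W=[(262,112),(256,180),(250,243),(243,308),(237,370),(230,428)]
Q=np.array([c.plane(p(*q),22)[:2] for q in W]);print(Q,np.linalg.norm(np.diff(Q,axis=0),axis=1))
v=Q[0]-Q[-1];th=np.arctan2(v[1],v[0])-np.pi/2;print(np.degrees(th));m=Q.mean(0)-25*np.array([np.cos(th),np.sin(th)]);print("ctr from walls",m)
for e in((94,112),(83,428)):print(c.plane(p(*e),22))
# hypothetic project
th=np.radians(-14.2)
E
```

```text
[499.5 -26.3] [552.9 -39.6] [542.3 147.1] [596.7 133.5]
54.98203823422932 -13.916052419500646
56.06643282281352 -14.015949863212537
178.61031895109693 76.13511631471926
178.5148892290576 75.78712458113347
ctr [547.9  53.7]
[[587.8 107.8]
 [581.9  83.5]
 [576.1  60.2]
 [569.7  35.3]
 [563.5  10.6]
 [557.1 -13.3]] [25.  24.  25.7 25.5 24.7]
-14.257412006078269
ctr from walls [548.5  53.5]
[542.3 119.5  22. ]
[513.4  -2.1  22. ]
```

```bash
python3 - <<'E'
from h import *
np.set_printoptions(precision=1,suppress=True)
c=Cam("wrist");im=cv2.imread("pics/w3.png")
o=monitor.get_obs();T=o["tcp_pos"]
g=im.min(2)
for v in range(84,100):print(v,g[v,256],[*np.flatnonzero(g[v,225:290]>130)[[0,-1]]+225] if (g[v,225:290]>130).any() else "")
th=np.radians(-14.39);ex=np.array([np.cos(th),np.sin(th)]);ey=np.array([-ex[1],ex[0]])
ztop=T[2]-23.2+30
for u in((256.5,87),(234.5,87),(278,87),(256.5,96)):
    q=c.plane(u,ztop)[:2]-T[:2];print(u,"across",q@ex,"along",q@ey)
# projected tab, at TCP
print(c.proj([T]),c.proj([np.r_[T[:2]+ey*12,T[2]+21]]))
E
```

```text
84 123 
85 123 
86 189 [np.int64(235), np.int64(276)]
87 235 [np.int64(234), np.int64(277)]
88 251 [np.int64(234), np.int64(277)]
89 252 [np.int64(234), np.int64(277)]
90 252 [np.int64(234), np.int64(277)]
91 253 [np.int64(234), np.int64(277)]
92 253 [np.int64(234), np.int64(277)]
93 253 [np.int64(234), np.int64(277)]
94 253 [np.int64(234), np.int64(277)]
95 253 [np.int64(235), np.int64(266)]
96 253 [np.int64(249), np.int64(262)]
97 253 [np.int64(249), np.int64(262)]
98 220 [np.int64(250), np.int64(262)]
99 184 [np.int64(250), np.int64(262)]
(256.5, 87) across 0.7446372370964666 along 83.07636966456023
(234.5, 87) across -9.190089562191686 along 83.06990086739657
(278, 87) across 10.454189484479475 along 83.08269184385182
(256.5, 96) across 0.7483671299654892 along 79.194731900935
[[255.  249.1]] [[254.8 244.9]]
```

```bash
python3 - <<'E'
import cv2
im=cv2.imread("pics/w3.png");cv2.imwrite("pics/w3y.png",cv2.resize(im[80:300,215:300],None,fx=6,fy=2.7,interpolation=cv2.INTER_CUBIC))
E
```

```text
(no output)
```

View pics/w3y.png

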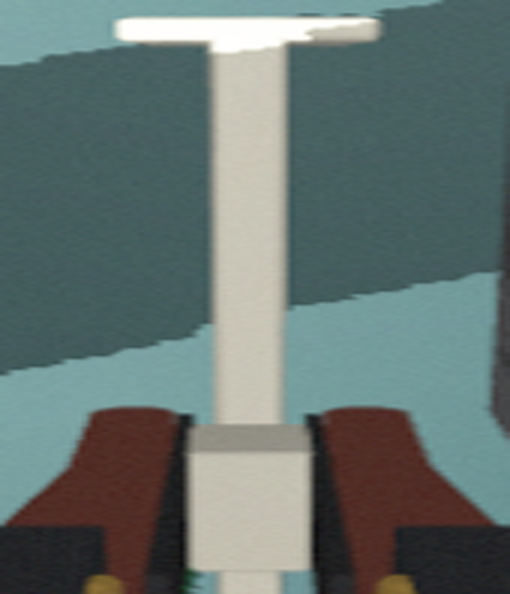

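jog_arm(
  steps="0.04 -0.008 0 0 0 0.3;0.0791 -0.0153 -0.02 0 0 0.3;0.0791 -0.0153 -0.06 0 0 0.3;0.0791 -0.0153 -0.1 0 0 0.3;0.0791 -0.0153 -0.14 0 0 0.3;0.0791 -0.0153 -0.16 0 0 0.3;0.0791 -0.0153 -0.16 0 0 0.3;0.0791 -0.0153 -0.16 0 0 0.3;0.0791 -0.0153 -0.16 0 0 0.3",
)

```text
time: 5.15
tcp_pos: [549.1, 55.3, 79.2]
tcp_rot: [1.888, 1.568, 0.074]
ft_force: [-0.0, 0.9, -1.1]
width: 0.114
```

```bash
python3 - <<'E'
from h import *
o=monitor.get_obs();print(o["time"],o["tcp_pos"],o["width"]*87.8,o["ft_force"])
c,im=snap("wrist","w4.png")
S,a=snap("scene","s4.png");D,b=snap("side","d4.png")
cv2.imwrite("pics/s4z.png",cv2.resize(a[200:310,220:340],None,fx=5,fy=5,interpolation=cv2.INTER_CUBIC))
cv2.imwrite("pics/w4z.png",cv2.resize(im[40:290,180:370],None,fx=3,fy=2.3,interpolation=cv2.INTER_CUBIC))
o=monitor.get_obs();print(o["tcp_pos"])
E
```

```text
5.15 [549.06279786  55.26126969  79.16946696] 9.971011194792492 [-0.04094818  0.85692364 -1.11843162]
[548.78233022  55.54008893  79.15250148]
```

View pics/w4z.png

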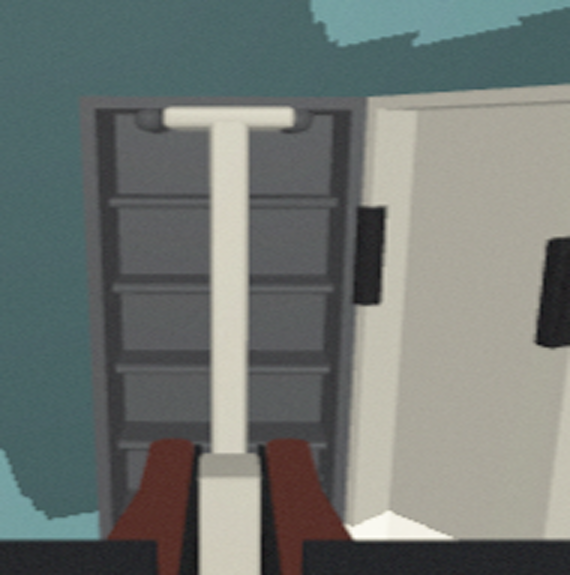

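View pics/s4z.png

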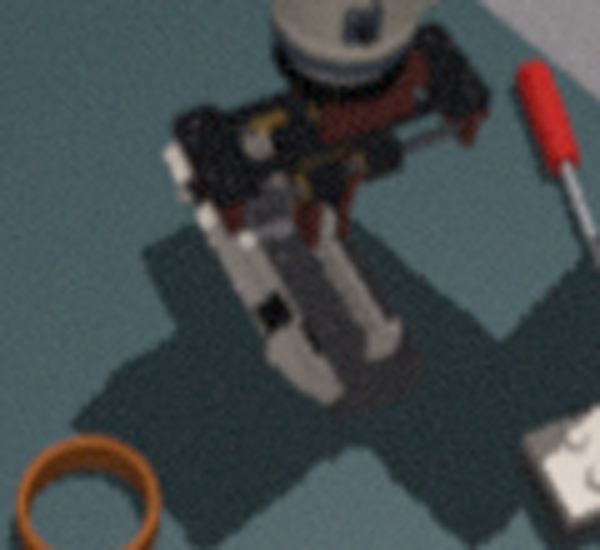

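View pics/d4.png

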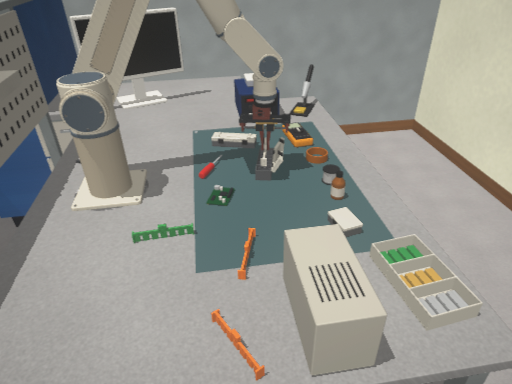

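```bash
python3 - <<'E'
from h import *
from scipy.spatial.transform import Rotation as Ro
np.set_printoptions(precision=2,suppress=True)
c=Cam("wrist");o=monitor.get_obs();T=o["tcp_pos"]
R=Ro.from_euler("xyz",o["tcp_rot"]).as_matrix();print("jaw",np.degrees(np.arctan2(R[1,1],R[0,1])),T)
th=np.radians(-14.1);ex=np.array([np.cos(th),np.sin(th)]);ey=np.array([-ex[1],ex[0]])
p=lambda x,y:(180+(x-1)/3,40+(y-.65)/2.3)
def f(n,x,y,z):
    q=c.plane(p(x,y),z)[:2]-T[:2];print(n,"across %.2f along %.2f"%(q@ex,q@ey))
zt=T[2]-23.2+30
f("plateL",164,108,zt);f("plateR",297,108,zt);f("plate edge",230,106,zt)
f("ribL outer",134,110,36);f("ribL in",167,120,36);f("ribR in",288,120,36);f("ribR outer",314,115,36)
f("rim outer L",80,98,40);f("rim outer R",368,97,40);f("rim in L",96,108,40);f("rim in R",352,108,40)
for y in(200,285,365,440):f("wall far",150,y,22)
for x,y in((109,201),(338,201),(116,366),(328,366)):f("wall end",x,y,22)
E
```

```text
jaw -13.918168302210338 [548.78  55.54  79.15]
plateL across -9.51 along 83.13
plateR across 10.51 along 83.21
plate edge across 0.43 along 83.54
ribL outer across -18.49 along 84.89
ribL in across -11.96 along 82.45
ribR in across 12.19 along 82.53
ribR outer across 17.35 along 83.79
rim outer L across -28.55 along 87.57
rim outer R across 27.39 along 88.01
rim in L across -25.52 along 85.18
rim in R across 24.38 along 85.36
wall far across -16.80 along 61.08
wall far across -17.27 along 36.50
wall far across -17.74 along 11.90
wall far across -18.20 along -12.58
wall end across -25.80 along 60.77
wall end across 24.46 along 60.93
wall end across -25.67 along 11.57
wall end across 23.81 along 11.69
```

jog_arm(
  steps="-0.0009 0.0002 0 0 0 0;-0.0009 0.0002 -0.01 0 0 0;-0.0009 0.0002 -0.02 0 0 0;-0.0009 0.0002 -0.025 0 0 0;-0.0009 0.0002 -0.03 0 0 0;-0.0009 0.0002 -0.035 0 0 0;-0.0009 0.0002 -0.04 0 0 0;-0.0009 0.0002 -0.04 0 0 0",
)

```text
time: 6.1
tcp_pos: [546.4, 55.7, 36.9]
tcp_rot: [-1.255, 1.57, -3.069]
ft_force: [0.1, 0.6, 0.5]
width: 0.116
```

jog_arm(
  steps="0 0 -0.003 0 0 0;0 0 -0.006 0 0 0;0 0 -0.008 0 0 0;0 0 -0.0095 0 0 0;0 0 -0.0095 0 0 0",
)

```text
time: 6.6
tcp_pos: [546.8, 55.7, 28.0]
tcp_rot: [-1.297, 1.571, -3.111]
ft_force: [0.1, -0.3, 0.2]
width: 0.114
```

```bash
python3 - <<'E'
from h import *
o=monitor.get_obs();print(o["time"],o["tcp_pos"],o["width"]*87.8,o["ft_force"])
c,im=snap("wrist","w5.png")
cv2.imwrite("pics/w5z.png",cv2.resize(im[20:290,150:390],None,fx=2.5,fy=2.2,interpolation=cv2.INTER_CUBIC))
o=monitor.get_obs();print(o["tcp_pos"],o["ft_force"])
E
```

```text
6.6 [546.77281118  55.70481739  28.01079394] 9.986047309064894 [ 0.09179321 -0.30825074  0.21161701]
[546.85626206  55.73009077  28.13386479] [-0.24747469 -0.28038659 -0.1133574 ]
```

View pics/w5z.png

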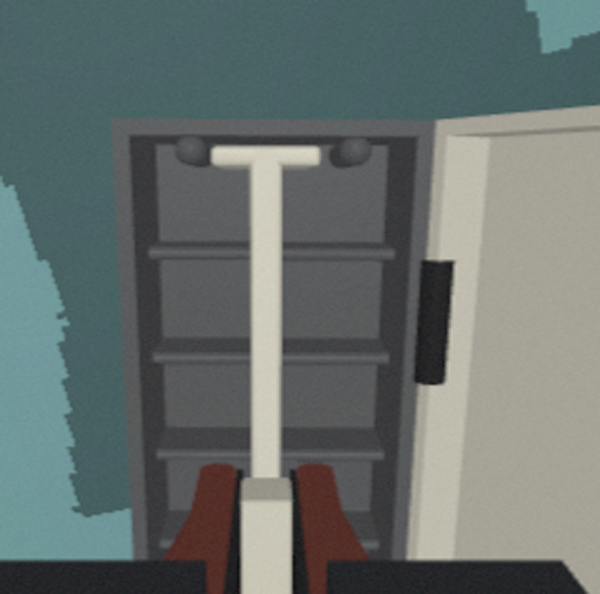

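jog_arm(
  steps="0 0 -0.0005 0 0 0;0 0 -0.001 0 0 0;0 0 -0.0015 0 0 0;0 0 -0.0015 0 0 0",
)

```text
time: 7.05
tcp_pos: [547.1, 55.7, 27.7]
tcp_rot: [1.84, 1.57, 0.026]
ft_force: [-2.9, -1.4, 9.7]
width: 0.107
```

```bash
python3 - <<'E'
from h import *
o=monitor.get_obs();print(o["time"],o["tcp_pos"],o["width"]*87.8,o["ft_force"])
E
```

```text
7.05 [547.09489759  55.71427336  27.72377036] 9.427588098686655 [-2.93805705 -1.43844984  9.71283645]
```

jog_arm(
  steps="0 0 0.0005 0 0 0;0 0 0.0005 0 0 0;0 0 0.0005 0 0 0",
  grip=0.016,
)

```text
time: 7.35
tcp_pos: [546.9, 55.8, 27.2]
tcp_rot: [1.927, 1.571, 0.113]
ft_force: [-0.1, -0.3, 0.3]
width: 0.182
```

jog_arm(
  steps="0 0 0.01 0 0 0;0 0 0.03 0 0 0;0 0 0.06 0 0 0;0 0 0.1 0 0 0;0 0 0.14 0 0 0;0 0 0.17 0 0 0;0 0 0.17 0 0 0;0 0 0.17 0 0 0",
)

```text
time: 8.15
tcp_pos: [547.0, 55.7, 198.0]
tcp_rot: [1.891, 1.569, 0.078]
ft_force: [-0.0, -0.0, 0.0]
width: 0.182
```

```bash
python3 - <<'E'
from h import *
o=monitor.get_obs();print(o["time"],o["tcp_pos"],o["width"]*87.8,o["ft_force"])
c,im=snap("wrist","w6.png")
cv2.imwrite("pics/w6z.png",cv2.resize(im[60:290,180:360],None,fx=3,fy=2.5,interpolation=cv2.INTER_CUBIC))
E
```

```text
8.15 [547.02310499  55.73550922 198.02357115] 15.939392742738393 [-0.04788432 -0.03234679  0.00189477]
```

View pics/w6.png

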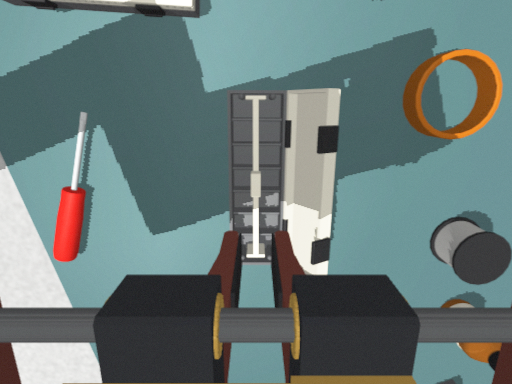

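View pics/w6z.png

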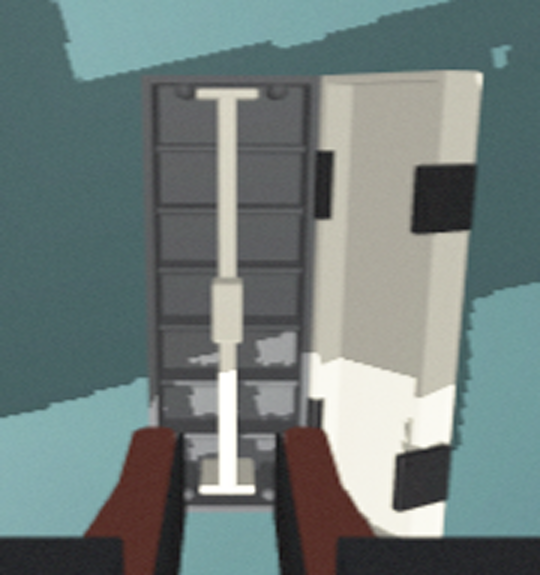

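jog_arm(
  steps="0.048 -0.012 0 0 0 0;0.097 -0.0244 0 0 0 0;0.097 -0.0244 -0.04 0 0 0;0.097 -0.0244 -0.08 0 0 0;0.097 -0.0244 -0.12 0 0 0;0.097 -0.0244 -0.12 0 0 0;0.097 -0.0244 -0.12 0 0 0;0.097 -0.0244 -0.12 0 0 0",
  grip=0.0,
)

```text
time: 9.0
tcp_pos: [645.0, 31.4, 78.7]
tcp_rot: [1.854, 1.569, 0.041]
ft_force: [0.4, -0.4, 0.6]
width: 0.007
```

jog_arm(
  steps="-0.01 0.0025 0 0 0 0;-0.019 0.0048 0 0 0 0;-0.027 0.0068 0 0 0 0;-0.035 0.0088 0 0 0 0;-0.043 0.0108 0 0 0 0;-0.051 0.0128 0 0 0 0;-0.058 0.0146 0 0 0 0;-0.064 0.0161 0 0 0 0;-0.07 0.0176 0 0 0 0;-0.075 0.0189 0 0 0 0;-0.075 0.0189 0 0 0 0",
)

```text
time: 10.1
tcp_pos: [567.6, 50.5, 76.7]
tcp_rot: [-1.296, 1.569, -3.109]
ft_force: [-0.1, 0.2, 0.8]
width: 0.006
```

```bash
python3 - <<'E'
from h import *
o=monitor.get_obs();print(o["time"],o["tcp_pos"],o["width"]*87.8,o["ft_force"])
c,im=snap("wrist","w7.png")
S,a=snap("scene","s7.png")
cv2.imwrite("pics/s7z.png",cv2.resize(a[200:310,220:340],None,fx=5,fy=5,interpolation=cv2.INTER_CUBIC))
E
```

```text
10.1 [567.60374567  50.47822291  76.69883031] 0.5467631149305507 [-0.12778707  0.18085926  0.77376643]
```

View pics/w7.png

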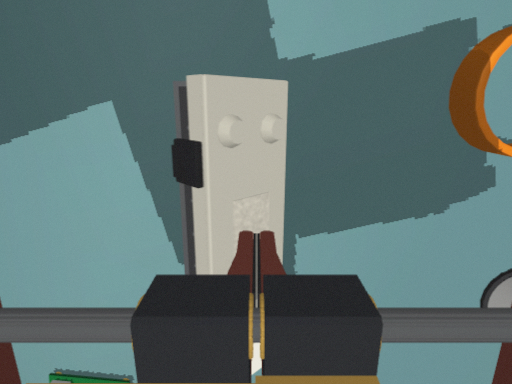

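View pics/s7z.png

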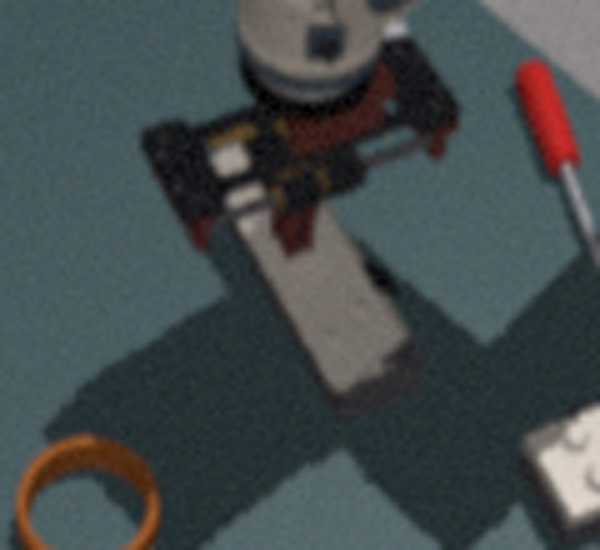

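jog_arm(
  steps="0.01 -0.0025 0.03 0 0 0;0 0 0.07 0 0 0;-0.032 0.008 0.07 0 0 0;-0.032 0.008 0.07 0 0 0;-0.032 0.008 0.07 0 0 0;-0.032 0.008 0.07 0 0 0;-0.032 0.008 0.07 0 0 0;-0.032 0.008 0.07 0 0 0;-0.032 0.008 0.07 0 0 0;-0.032 0.008 0.07 0 0 0",
)

```text
time: 11.2
tcp_pos: [537.0, 58.2, 146.9]
tcp_rot: [-1.178, 1.57, -2.991]
ft_force: [-0.1, -0.4, -0.5]
width: 0.005
```

```bash
python3 - <<'E'
from h import *
o=monitor.get_obs();print(o["time"],o["tcp_pos"],o["width"]*87.8,o["ft_force"])
c,im=snap("wrist","w8.png")
S,a=snap("scene","s8.png")
cv2.imwrite("pics/s8z.png",cv2.resize(a[200:310,220:340],None,fx=5,fy=5,interpolation=cv2.INTER_CUBIC))
E
```

```text
11.2 [536.97358666  58.15362823 146.94749217] 0.47374683167888754 [-0.11812508 -0.40755225 -0.46443411]
```

View pics/w8.png

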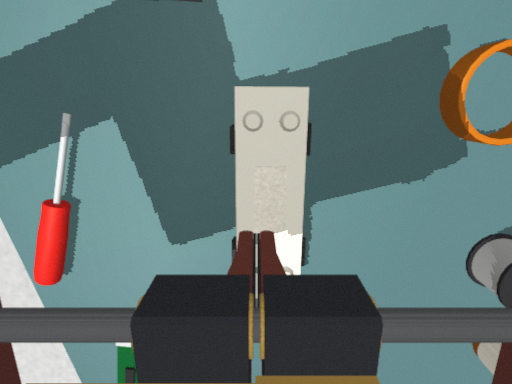

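View pics/s8z.png

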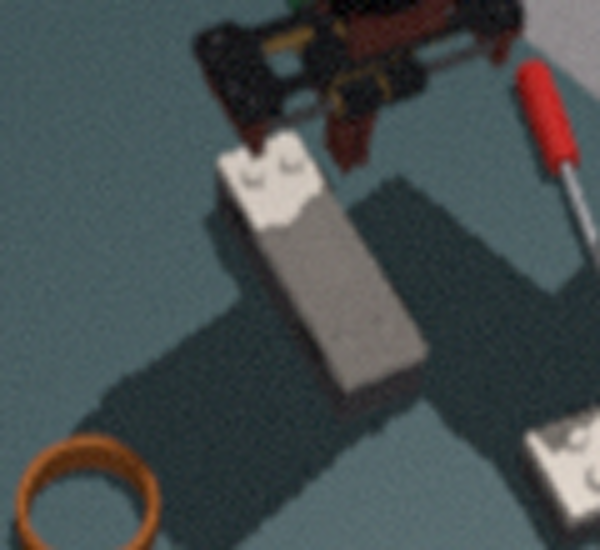

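jog_arm(
  steps="0 0 -0.04 0 0 0;0 0 -0.075 0 0 0;0 0 -0.085 0 0 0;0 0 -0.089 0 0 0;0 0 -0.0915 0 0 0;0 0 -0.093 0 0 0;0 0 -0.094 0 0 0;0 0 -0.094 0 0 0",
)

```text
time: 12.1
tcp_pos: [537.8, 58.3, 54.4]
tcp_rot: [1.893, 1.569, 0.08]
ft_force: [-0.1, -0.0, 2.3]
width: 0.01
```

jog_arm(
  steps="0 0 0.03 0 0 0;0.0095 -0.0026 0.08 0 0 0;0.0095 -0.0026 0.13 0 0 0;0.0095 -0.0026 0.176 0 0 0;0.0095 -0.0026 0.176 0 0 0;0.0095 -0.0026 0.176 0 0 0;0.0095 -0.0026 0.176 0 0 0",
  grip=0.085,
)

```text
time: 12.8
tcp_pos: [545.4, 55.5, 228.1]
tcp_rot: [-1.237, 1.569, -3.05]
ft_force: [-0.0, 0.4, 0.2]
width: 0.605
```

```bash
python3 - <<'E'
from h import *
o=monitor.get_obs();print(o["time"],o["tcp_pos"],o["tcp_rot"],o["width"]*87.8,o["ft_force"])
c,im=snap("wrist","w9.png")
np.savez("w9.npz",rv=c.rv,t=c.t,K=c.K,T=o["tcp_pos"],r=o["tcp_rot"])
cv2.imwrite("pics/w9z.png",cv2.resize(im[80:280,200:320],None,fx=5,fy=3,interpolation=cv2.INTER_CUBIC))
E
```

```text
12.8 [545.35197097  55.5339899  228.1192743 ] [-1.23666972  1.56893883 -3.05012584] 53.101617668744 [-0.01799204  0.41968521  0.16374741]
```

View pics/w9z.png

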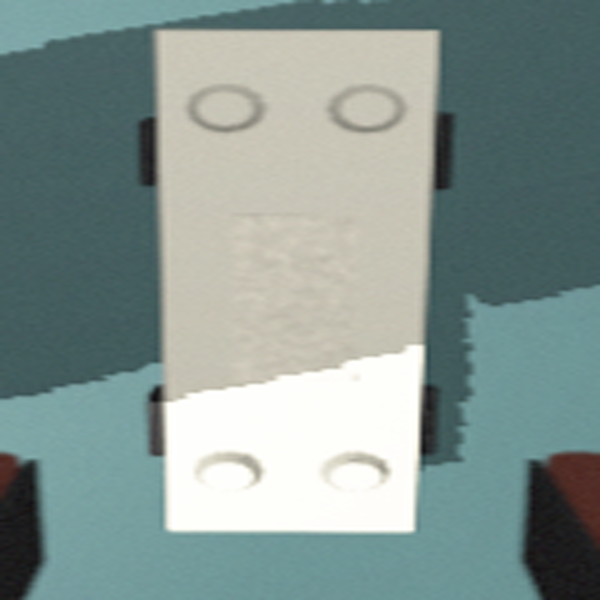

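```bash
cat > m9.py <<'E'
from h import *
from scipy.spatial.transform import Rotation as Ro
np.set_printoptions(precision=2,suppress=True)
def corners(c,pts,z):
    return [c.plane(q,z)[:2] for q in pts]
def rel(T,rot,q):
    R=Ro.from_euler("xyz",rot).as_matrix();return np.array([(q-T[:2])@R[:2,1],(q-T[:2])@-R[:2,2]])
E
python3 - <<'E'
from m9 import *
f=np.load("w9.npz");c=Cam("w",dict(intrinsics=f["K"],rvec=f["rv"],tvec=f["t"]));T=f["T"]
p=lambda x,y:(200+(x-2)/5,80+(y-1)/3)
C=corners(c,[p(155,30),p(440,30),p(166,531),p(416,531)],54)
L=corners(c,[p(226,107.5),p(368,108),p(229,469),p(356,469)],60)
for n,Q in(("corn",C),("lug",L)):
    print(n,*Q,"ctr",sum(Q)/4)
    y=(Q[0]+Q[1]-Q[2]-Q[3])/2;x=(Q[1]+Q[3]-Q[0]-Q[2])/2
    print(np.linalg.norm(x),np.linalg.norm(y),"yaw x,y",np.degrees(np.arctan2(x[1],x[0])),np.degrees(np.arctan2(y[1],y[0]))-90)
    print("rel tcp",rel(T,f["r"],sum(Q)/4))
R=Ro.from_euler("xyz",f["r"]).as_matrix();print("jaw",np.degrees(np.arctan2(R[1,1],R[0,1])))
E
```

```text
corn [542.74 147.27] [596.85 133.89] [498.28 -26.66] [553.2 -40.2] ctr [547.77  53.58]
56.151544895301505 179.50065717231686 yaw x,y -13.867337021237995 -14.207566895039747
rel tcp [ 2.82 -1.32]
lug [550.37 120.36] [577.38 113.52] [519.22  -3.25] [546.1   -9.88] ctr [548.26  55.19]
27.774285751920424 127.38289462330756 yaw x,y -14.031289355657123 -14.184665276688335
rel tcp [2.91 0.36]
jaw -13.903412757345457
```

jog_arm(
  steps="-0.01 0.02 0 0 0 7.5;-0.02 0.04 0 0 0 15;-0.03 0.065 0 0 0 23;-0.035 0.085 0 0 0 31;-0.045 0.105 0 0 0 39;-0.055 0.125 0 0 0 47;-0.06 0.145 0 0 0 55;-0.07 0.165 0 0 0 63;-0.08 0.185 0 0 0 71;-0.09 0.205 0 0 0 79;-0.094 0.22 0 0 0 86.5;-0.094 0.22 0 0 0 86.5",
  grip=0.085,
)

```text
time: 14.05
tcp_pos: [451.1, 276.5, 227.5]
tcp_rot: [-2.37, 1.568, -2.67]
ft_force: [-0.2, 0.7, 1.0]
width: 0.971
```

jog_arm(
  steps="0 0 0 0 0 0;0 0 0 0 0 0",
)

```text
time: 14.25
tcp_pos: [452.3, 274.8, 228.4]
tcp_rot: [-2.18, 1.569, -2.487]
ft_force: [-0.0, -0.5, 1.1]
width: 0.965
```

```bash
python3 - <<'E'
from h import *
o=monitor.get_obs();print(o["time"],o["tcp_pos"],o["tcp_rot"],o["width"]*87.8,o["q"])
c,im=snap("wrist","w10.png")
np.savez("w10.npz",rv=c.rv,t=c.t,K=c.K,T=o["tcp_pos"],r=o["tcp_rot"])
cv2.imwrite("pics/w10z.png",cv2.resize(im[80:280,195:325],None,fx=5,fy=3,interpolation=cv2.INTER_CUBIC))
E
```

```text
14.25 [452.26541796 274.80326312 228.39913188] [-2.18026817  1.56923471 -2.4870556 ] 84.73242438216832 [ 5.23630938e-01  2.76532602e-01  1.83502695e+00 -2.37546802e-04
  1.03158137e+00 -7.40255830e-01]
```

View pics/w10.png

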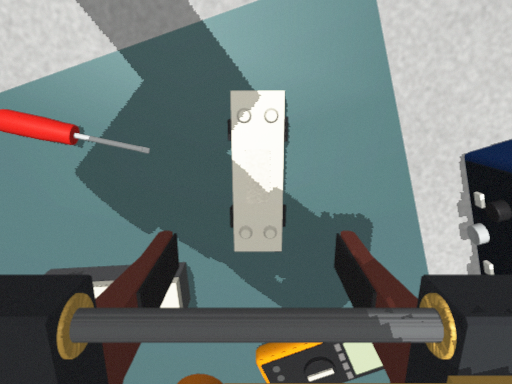

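View pics/w10z.png

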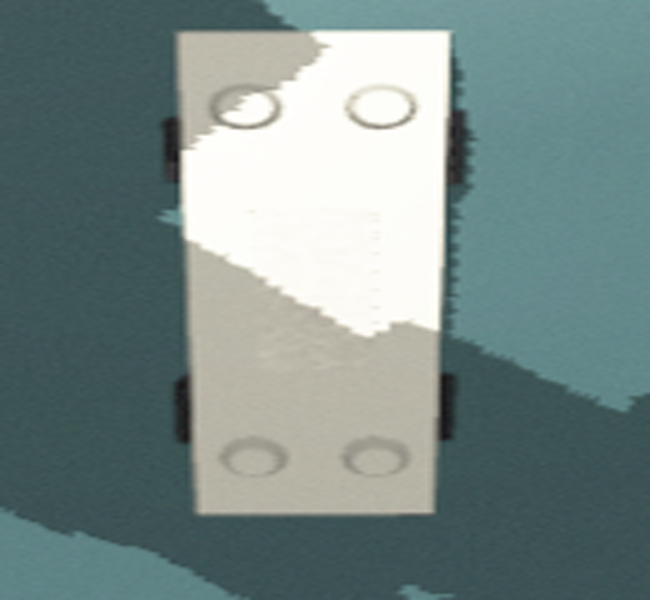

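```bash
python3 - <<'E'
import cv2,numpy as np
a=cv2.imread("pics/scene0.png")[265:310,320:392];b=cv2.imread("pics/side0.png")[128:152,205:265]
s8=cv2.imread("pics/s8.png")[222:285,255:310]
f=lambda i,k:cv2.convertScaleAbs(cv2.resize(i,None,fx=k,fy=k,interpolation=cv2.INTER_CUBIC),alpha=1.3)
A=f(a,6);B=f(b,7);C=f(s8,5)
H=max(A.shape[0]+B.shape[0],10);o=np.zeros((H,A.shape[1]+C.shape[1],3),np.uint8)
o[:A.shape[0],:A.shape[1]]=A;o[A.shape[0]:,:B.shape[1]]=B;o[:C.shape[0],A.shape[1]:]=C
cv2.imwrite("pics/up.png",o);print(o.shape)
E
```

```text
(438, 707, 3)
```

View pics/up.png

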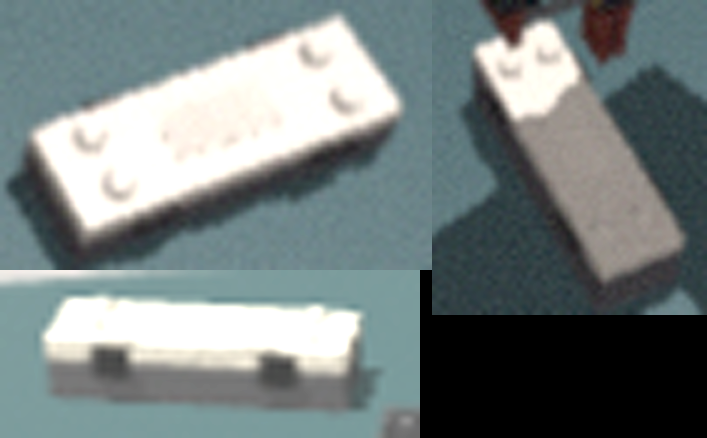

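```bash
python3 - <<'E'
from m9 import *
f=np.load("w10.npz");c=Cam("w",dict(intrinsics=f["K"],rvec=f["rv"],tvec=f["t"]));T=f["T"]
p=lambda x,y:(195+(x-2)/5,80+(y-1)/3)
C=corners(c,[p(177,31),p(451,31),p(197,515),p(435,515)],40)
L=corners(c,[p(245,106.5),p(381,106.5),p(254,457),p(376,457)],46)
for n,Q in(("corn",C),("lug",L)):
    print(n,*Q,"ctr",sum(Q)/4)
    y=(Q[0]+Q[1]-Q[2]-Q[3])/2;x=(Q[1]+Q[3]-Q[0]-Q[2])/2
    print(np.linalg.norm(x),np.linalg.norm(y),"yaw x,y",np.degrees(np.arctan2(x[1],x[0])),np.degrees(np.arctan2(y[1],y[0]))-90)
    print("rel tcp",rel(T,f["r"],sum(Q)/4))
R=Ro.from_euler("xyz",f["r"]).as_matrix();print("jaw",np.degrees(np.arctan2(R[1,1],R[0,1])))
# black blocks position
for n,q in dict(L1=(165,150),L2=(177,410),R1=(468,150),R2=(455,407)).items(): print(n,rel(T,f["r"],c.plane(p(*q),26)[:2]))
E
```

```text
corn [359.8  275.67] [376.67 328.96] [531.55 222.05] [548.36 275.3 ] ctr [454.09 275.5 ]
55.87439501656542 179.90116711519687 yaw x,y 72.45791631210678 72.65386512105334
rel tcp [ 1.21 -1.53]
lug [387.53 281.41] [395.92 307.95] [510.16 243.31] [518.48 269.67] ctr [453.02 275.59]
27.740249855813982 128.40500923003128 yaw x,y 72.45793463865246 72.69684062362356
rel tcp [ 0.97 -0.48]
jaw 72.42240786100386
L1 [-31.72  47.59]
L2 [-31.29 -52.98]
R1 [34.7  47.62]
R2 [ 34.37 -51.67]
```

```bash
python3 - <<'E'
import cv2,numpy as np
a=cv2.imread("pics/w9.png");b=cv2.imread("pics/w10.png")
def g(i,x0,x1,y0,y1):
    z=cv2.resize(i[y0:y1,x0:x1],(390,290),interpolation=cv2.INTER_NEAREST)
    return np.clip(255*(z/255.)**.45,0,255).astype(np.uint8)
# left/right top blocks
w=[g(a,222,248,114,147),g(a,278,304,114,147),g(b,222,248,114,147),g(b,278,304,114,147)]
cv2.imwrite("pics/cmp.png",np.vstack([np.hstack(w[:2]),np.hstack(w[2:])]))
E
```

```text
(no output)
```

View pics/cmp.png

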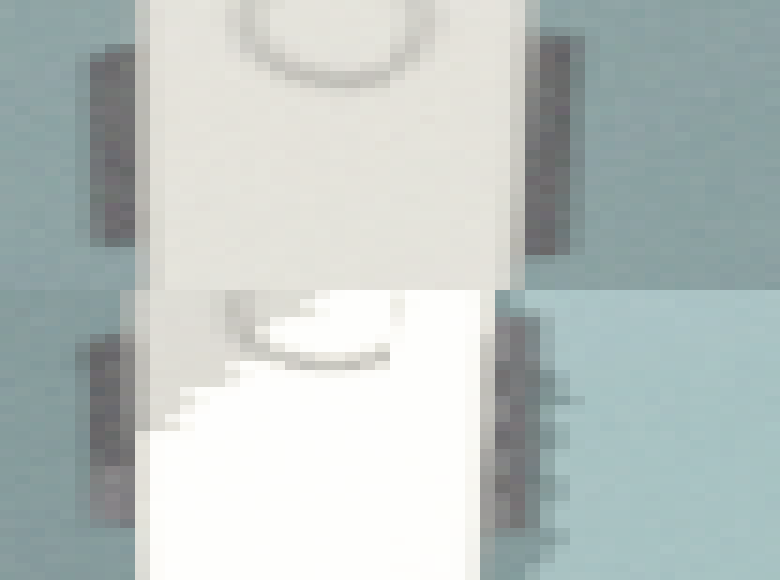

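jog_arm(
  steps="0.0001 0.0004 -0.045 0 0 0;0.0001 0.0004 -0.09 0 0 0;0.0001 0.0004 -0.135 0 0 0;0.0001 0.0004 -0.175 0 0 0;0.0001 0.0004 -0.205 0 0 0;0.0001 0.0004 -0.219 0 0 0;0.0001 0.0004 -0.219 0 0 0;0.0001 0.0004 -0.219 0 0 0",
  grip_force=40,
)

```text
time: 15.1
tcp_pos: [453.2, 276.1, 11.0]
tcp_rot: [0.796, 1.57, 0.491]
ft_force: [-0.1, 0.6, 0.2]
width: 0.97
```

jog_arm(
  steps="0 0 0 0 0 0;0 0 0 0 0 0;0 0 0 0 0 0;0 0 0 0 0 0;0 0 0 0 0 0;0 0 0 0 0 0",
  grip=0.045,
)

```text
time: 15.7
tcp_pos: [452.8, 276.2, 10.8]
tcp_rot: [0.735, 1.57, 0.432]
ft_force: [-2.1, -0.2, 6.9]
width: 0.633
```

```bash
python3 - <<'E'
from h import *
from scipy.spatial.transform import Rotation as Ro
o=monitor.get_obs();print(o["time"],o["tcp_pos"],o["width"]*87.8,o["ft_force"])
R=Ro.from_euler("xyz",o["tcp_rot"]).as_matrix();print(np.degrees(np.arctan2(R[1,1],R[0,1])))
snap("wrist","w11.png")
E
```

```text
15.7 [452.7507362  276.18310037  10.81839811] 55.536339981197415 [-2.1092645  -0.20546683  6.90205518]
72.60065506889059
```

View pics/w11.png

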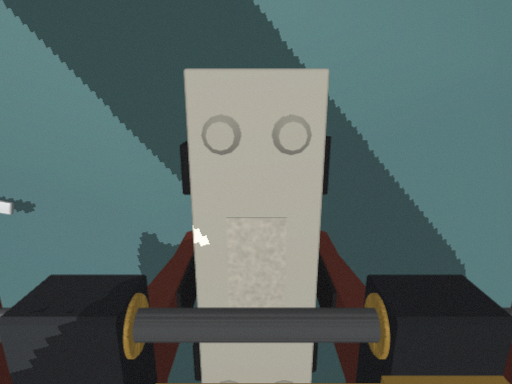

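jog_arm(
  steps="0 0 0.01 0 0 0;0 0 0.03 0 0 0;0 0 0.06 0 0 0;0 0 0.09 0 0 0;0 0 0.12 0 0 0;0 0 0.14 0 0 0;0 0 0.14 0 0 0",
)

```text
time: 16.45
tcp_pos: [453.8, 276.9, 153.0]
tcp_rot: [0.833, 1.566, 0.529]
ft_force: [-0.2, 0.5, -3.2]
width: 0.639
```

jog_arm(
  steps="0.005 -0.012 0 0 0 -5;0.013 -0.032 0 0 0 -12.5;0.022 -0.052 0 0 0 -20.5;0.031 -0.073 0 0 0 -28.5;0.04 -0.093 0 0 0 -36.5;0.049 -0.114 0 0 0 -44.5;0.058 -0.134 0 0 0 -52.5;0.066 -0.155 0 0 0 -60.5;0.075 -0.175 0 0 0 -68.5;0.084 -0.195 0 0 0 -76.5;0.092 -0.213 0 0 0 -83;0.0947 -0.2206 0 0 0 -86.7",
)

```text
time: 17.65
tcp_pos: [546.8, 53.9, 148.6]
tcp_rot: [-1.133, 1.569, -2.956]
ft_force: [-0.3, 0.3, -2.8]
width: 0.635
```

jog_arm(
  steps="0 0 0 0 0 0;0 0 -0.02 0 0 0;0 0 -0.04 0 0 0;0 0 -0.055 0 0 0;0 0 -0.064 0 0 0;0 0 -0.064 0 0 0;0 0 -0.064 0 0 0;0 0 -0.064 0 0 0",
)

```text
time: 18.45
tcp_pos: [547.7, 55.6, 86.9]
tcp_rot: [1.945, 1.57, 0.128]
ft_force: [0.8, 0.1, -3.4]
width: 0.632
```

```bash
python3 - <<'E'
from h import *
from scipy.spatial.transform import Rotation as Ro
o=monitor.get_obs();print(o["time"],o["tcp_pos"],o["width"]*87.8,o["ft_force"])
R=Ro.from_euler("xyz",o["tcp_rot"]).as_matrix();print(np.degrees(np.arctan2(R[1,1],R[0,1])))
c,im=snap("wrist","w12.png")
np.savez("w12.npz",rv=c.rv,t=c.t,K=c.K,T=o["tcp_pos"],r=o["tcp_rot"])
S,a=snap("scene","s12.png");D,b=snap("side","d12.png")
A=cv2.resize(a[190:310,210:330],None,fx=4,fy=4,interpolation=cv2.INTER_CUBIC)
B=cv2.resize(b[120:200,220:300],(480,480),interpolation=cv2.INTER_CUBIC)[:, :320]
cv2.imwrite("pics/sd12.png",np.hstack([A,B]))
o=monitor.get_obs();print(o["tcp_pos"])
E
```

```text
18.45 [547.69107278  55.63276872  86.85071166] 55.511265562257606 [ 0.77928155  0.14179492 -3.42818344]
-14.07710425637213
[547.64180408  55.49727572  86.87478333]
```

View pics/w12.png

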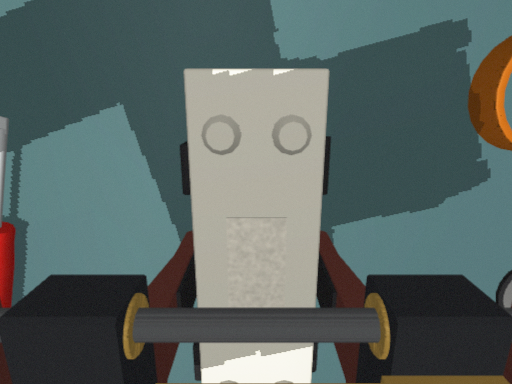

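View pics/sd12.png

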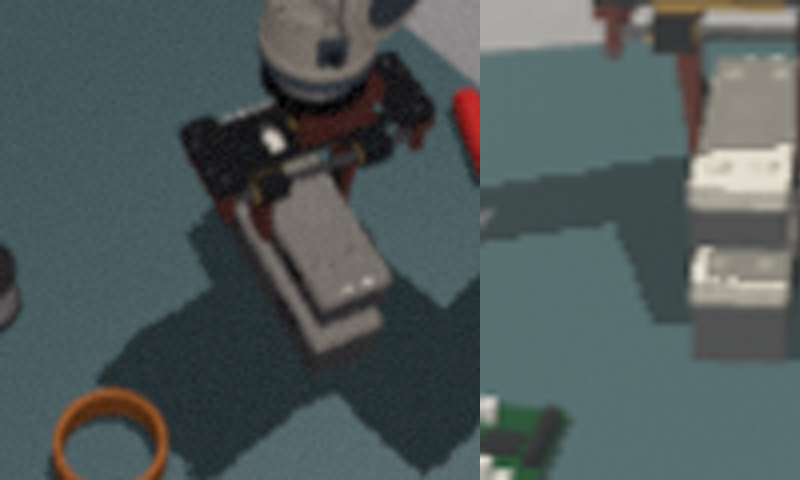

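jog_arm(
  steps="0 0 -0.007 0 0 0;0 0 -0.012 0 0 0;0 0 -0.015 0 0 0;0 0 -0.0165 0 0 0;0 0 -0.018 0 0 0;0 0 -0.0195 0 0 0;0 0 -0.021 0 0 0;0 0 -0.0215 0 0 0;0 0 -0.0215 0 0 0",
)

```text
time: 19.5
tcp_pos: [547.2, 55.4, 64.8]
tcp_rot: [1.779, 1.571, -0.038]
ft_force: [-0.6, 0.2, 0.3]
width: 0.639
```

```bash
python3 - <<'E'
from h import *
o=monitor.get_obs();print(o["time"],o["tcp_pos"],o["width"]*87.8,o["ft_force"],o["ft_torque"])
E
```

```text
19.5 [547.23481622  55.44849514  64.83566718] 56.13271597054601 [-0.55123248  0.2072335   0.25254804] [-0.14035935  0.00121468 -0.03092758]
```

jog_arm(
  steps="0 0 -0.0005 0 0 0;0 0 -0.001 0 0 0;0 0 -0.001 0 0 0",
)

```text
time: 19.8
tcp_pos: [547.2, 55.5, 64.7]
tcp_rot: [1.904, 1.571, 0.087]
ft_force: [-3.8, 0.4, 10.0]
width: 0.638
```

```bash
python3 - <<'E'
from h import *
o=monitor.get_obs();print(o["time"],o["tcp_pos"],o["ft_force"],o["ft_torque"])
E
```

```text
19.8 [547.23598393  55.46336795  64.74569507] [-3.78609491  0.38614061  9.99198316] [-0.14020952  0.58518751 -0.02543225]
```

Contact is firm at TCP z = 64.7 mm, so the base is at about 54 mm. I'll release and rise.

jog_arm(
  steps="0 0 0.0005 0 0 0;0 0 0.0005 0 0 0;0 0 0.0005 0 0 0;0 0 0.0005 0 0 0;0 0 0.0005 0 0 0",
  grip=0.08,
)

```text
time: 20.3
tcp_pos: [547.2, 55.4, 64.1]
tcp_rot: [0.768, 1.571, -1.049]
ft_force: [0.1, -0.0, 0.1]
width: 0.907
```

jog_arm(
  steps="0 0 0.02 0 0 0;0 0 0.05 0 0 0;0 0 0.09 0 0 0;0 0 0.13 0 0 0;0 0 0.17 0 0 0;0 0 0.21 0 0 0;0 0 0.21 0 0 0;0 0 0.21 0 0 0",
)

```text
time: 21.1
tcp_pos: [547.5, 55.5, 274.9]
tcp_rot: [1.902, 1.569, 0.085]
ft_force: [-1.2, -0.2, -0.5]
width: 0.912
```

```bash
python3 - <<'E'
from h import *
o=monitor.get_obs();print(o["time"],o["tcp_pos"],o["width"]*87.8,o["ft_force"])
c,im=snap("wrist","w13.png")
np.savez("w13.npz",rv=c.rv,t=c.t,K=c.K,T=o["tcp_pos"],r=o["tcp_rot"])
S,a=snap("scene","s13.png");D,b=snap("side","d13.png")
A=cv2.resize(a[210:300,235:325],(480,480),interpolation=cv2.INTER_CUBIC)[:,:440]
B=cv2.resize(b[130:190,235:295],(480,480),interpolation=cv2.INTER_CUBIC)[:,:350]
cv2.imwrite("pics/sd13.png",np.hstack([A,B]))
E
```

```text
21.1 [547.46530704  55.45344544 274.92070713] 80.06191759190366 [-1.16504469 -0.17009031 -0.5268075 ]
```

View pics/w13.png

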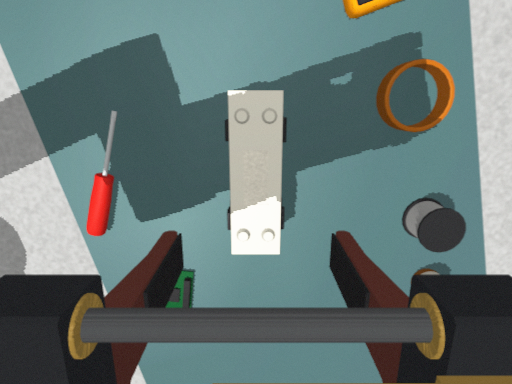

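View pics/sd13.png

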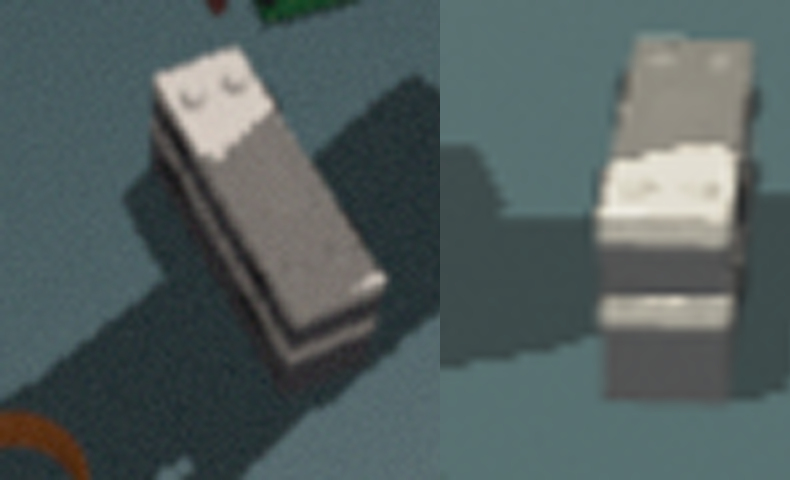

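```bash
python3 - <<'E'
from m9 import *
f=np.load("w13.npz");c=Cam("w",dict(intrinsics=f["K"],rvec=f["rv"],tvec=f["t"]));T=f["T"]
im=cv2.imread("pics/w13.png")
m=((im.min(2)>135)&(im[:,:,2]>im[:,:,0]*.85)).astype(np.uint8)*255;m[:85]=0;m[262:]=0;m[:,:220]=0;m[:,:]=np.where(np.arange(512)>292,0,m)
m=cv2.morphologyEx(m,cv2.MORPH_OPEN,np.ones((5,5)))
k=max(cv2.findContours(m,cv2.RETR_EXTERNAL,cv2.CHAIN_APPROX_NONE)[0],key=cv2.contourArea)
q=cv2.approxPolyDP(cv2.convexHull(k),6,True).reshape(-1,2);print(q)
q=q[np.argsort(q[:,1])];t=q[:2][np.argsort(q[:2,0])];b=q[2:][np.argsort(q[2:,0])]
if len(q)==4:
  P=[t[0]+[-.5,-.5],t[1]+[.5,-.5],b[0]+[-.5,.5],b[1]+[.5,.5]]
  for z in(94,97):
    Q=corners(c,P,z);y=(Q[0]+Q[1]-Q[2]-Q[3])/2
    print(z,sum(Q)/4,np.linalg.norm(Q[1]-Q[0]),np.linalg.norm(Q[3]-Q[2]),np.linalg.norm(Q[0]-Q[2]),np.linalg.norm(Q[1]-Q[3]),np.degrees(np.arctan2(y[1],y[0]))-90)
# moved away bystanders?
for n in("scene","side"):
    d=cv2.absdiff(cv2.imread(f"pics/{n}0.png") if n=="scene" else cv2.imread("pics/side0.png"),cv2.imread(f"pics/{'s' if n=='scene' else 'd'}13.png"))
E
```

```text
[[282  90]
 [279 254]
 [231 254]
 [227  90]]
94 [546.82  54.38] 55.88025452579311 56.41753922804962 180.45257288526778 180.5252239803835 -13.980960839930532
97 [546.99  55.03] 55.39226854309656 55.92486129458004 178.87673313906743 178.94874979333554 -13.980960839930518
```

View pics/s13.png

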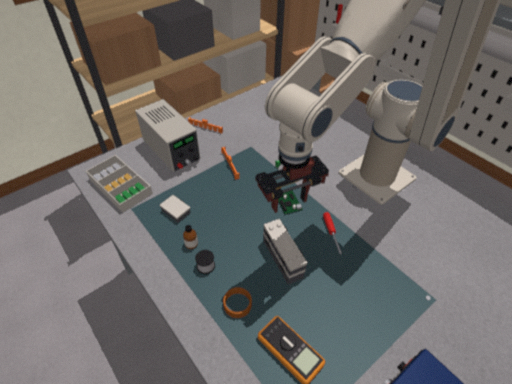

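The scene shows the stack at (284,248), with the other things where they started. The top measures about 56 x 180 mm when taken at z = 94, is level, has a yaw of -14.0°, and sits over the lower case. Handing in.

```bash
python3 -c "
from station import arm
print(arm.finish_job())"
```

```text
the job is handed in; nothing more can be done
None
```

The job is done and handed in at about 21 s of the 69 s allowed. The divider is in the open case, that lid is shut, and the other case is stacked on top. The hand-in reported no verdict.

- **Divider:** I gripped it by the tab and lowered it between the cross walls. It met the floor at a TCP height of about 27.5 mm (27.2 expected), and I released it there.
- **Lid:** I pushed it over and it fell shut by itself. A light press met the lid top at 54.4 mm (54 expected).
- **Upper case:** I gripped it across the plain sides, lifted it, turned it about -87° and set it down. It took its weight and firm contact at a TCP height of 64.7–64.8 mm, which puts its base at about 54 mm.
- **Last check:** After release and retreat, the top measured about 56 × 180 mm when taken at the 94 mm lid height, at a yaw of -14.0° (lower case about -14.1°). The centre was within about 1–1.5 mm of the lower case. By eye, the other things on the bench were where they started.

**Less certain points:**
- **Lid marks on two heights:** Wrist-camera positions along the case length differed by 1–2 mm between lid corners and lugs. I placed the case by relative measurements and confirmed the fit by height and force.
- **Latch side:** Both long sides show black blocks. I took the latch side to be the one with the narrower blocks, which matches the lower case. The starting side view also showed two black latch-like blocks on that side.

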